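# Shut down the colour meter and clip its calibration tiles away

## Task

Shut down the colour meter: first turn its lamp timer back to the zero stop, and only then lift the calibration tile off the measuring port. Put that tile and every other calibration tile lying on the bench into the clip rack, one to a bay, each pressed fully home under its spring clips, and turn the aperture ring round the port to its parked click, where the ring's pointer meets the long raised mark.

Things in the scene. Friction and masses are not known exactly. Their poses are not given: they have to be found in the camera images.
- tile_port: framed ceramic calibration tile, 0.16 kg: flat plate 60 mm (its x) by 86 mm (its y), 12 mm thick, white face down, with a black upright bar handle centred on top, 14 mm thick (x), 50 mm long (y), from 12 to 42 mm above the underside. Origin: centre of the underside; z up. This one starts on the measuring port, resting on the barrel's top.
- tile_a: framed ceramic calibration tile, 0.16 kg: flat plate 60 mm (its x) by 86 mm (its y), 12 mm thick, white face down, with a black upright bar handle centred on top, 14 mm thick (x), 50 mm long (y), from 12 to 42 mm above the underside. Origin: centre of the underside; z up. Lies on the bench between rack and meter, or is absent.
- tile_b: framed ceramic calibration tile, 0.16 kg: flat plate 60 mm (its x) by 86 mm (its y), 12 mm thick, white face down, with a black upright bar handle centred on top, 14 mm thick (x), 50 mm long (y), from 12 to 42 mm above the underside. Origin: centre of the underside; z up. Lies on the bench between rack and meter, or is absent.
- tile_c: framed ceramic calibration tile, 0.16 kg: flat plate 60 mm (its x) by 86 mm (its y), 12 mm thick, white face down, with a black upright bar handle centred on top, 14 mm thick (x), 50 mm long (y), from 12 to 42 mm above the underside. Origin: centre of the underside; z up. Lies on the bench between rack and meter, or is absent.
- bay1 (a point): rack bay, centre of its floor, 10 mm above the bench. Takes one tile flat, handle up, 86 mm side along this y (either way), 60 mm side along x. 63 mm clear in x between rounded dividers 8 mm high; at each end in y a leaf-spring clip (top 31 mm above the floor) overlaps the tile by 2.5 mm: about 6 to 12 N straight down snaps the tile under both noses. Home: underside on the floor. The bay nearest the robot.
- bay2 (a point): rack bay, centre of its floor, 10 mm above the bench. Takes one tile flat, handle up, 86 mm side along this y (either way), 60 mm side along x. 63 mm clear in x between rounded dividers 8 mm high; at each end in y a leaf-spring clip (top 31 mm above the floor) overlaps the tile by 2.5 mm: about 6 to 12 N straight down snaps the tile under both noses. Home: underside on the floor. The second bay, 76 mm from its neighbours along x.
- bay3 (a point): rack bay, centre of its floor, 10 mm above the bench. Takes one tile flat, handle up, 86 mm side along this y (either way), 60 mm side along x. 63 mm clear in x between rounded dividers 8 mm high; at each end in y a leaf-spring clip (top 31 mm above the floor) overlaps the tile by 2.5 mm: about 6 to 12 N straight down snaps the tile under both noses. Home: underside on the floor. The third bay.
- bay4 (a point): rack bay, centre of its floor, 10 mm above the bench. Takes one tile flat, handle up, 86 mm side along this y (either way), 60 mm side along x. 63 mm clear in x between rounded dividers 8 mm high; at each end in y a leaf-spring clip (top 31 mm above the floor) overlaps the tile by 2.5 mm: about 6 to 12 N straight down snaps the tile under both noses. Home: underside on the floor. The bay farthest from the robot.
- port (a point): centre of the measuring port: the flat top of a fixed black upright barrel, 44 mm in diameter, 125 mm above the bench and 55 mm above the deck of the colour meter (a white case with a low side pod 40 mm above the deck). Axes: those of the meter, z up.
- ring_center (a point): centre of the aperture ring, on the barrel's axis, 100 mm above the bench, 25 mm below the barrel's top. Aluminium collar 24 mm tall, 54 mm in diameter, with two flat ribbed thumb grips on its own +x and -x sides, 60 mm over the flats, 30 mm wide: take it across these from above. Its pointer nib is on its own -y side. The axes turn with the ring, z up.
- aperture_ring (a joint): angle of the aperture ring in rad, growing anticlockwise seen from above. It clicks at every 0.42 rad from 0 to 2.52 (seven clicks, end stops just beyond); each click holds with about 0.09 N m. The parked click is 0.84, where the pointer meets the long mark; between clicks the ring springs to the nearer one.
- park_mark (a point): the long raised mark on the dial plate of the meter's deck, 45 mm from the ring's axis, the only long one among short ticks: the ring is parked when its pointer nib points at it.
- lamp_timer (a joint): angle of the lamp timer knob in rad: 0 at its zero stop (lamp off), growing clockwise seen from above, to 3.0. It starts between 1.0 and 2.4, turns with light friction (0.04 N m) and stays where it is left.
- timer_grip (a point): on the axis of the lamp timer knob, 102 mm above the bench, at a height to grip. Black skirt 48 mm in diameter, 8 mm thick, on the deck (70 mm above the bench); on it an upright bar 42 mm long (this x), 14 mm thick (this y), its top 8 mm above this point. The axes turn with the knob, z up. The white line on the bar's -x end is the pointer; at zero it meets the dial's long tick.
Not all that is in view belongs to the job. Leave any green look-alike of the tile_a alone.

How it is judged:
By the outcome, as a careful person would: the job done as asked, in the order asked, and still so for the second after the job is handed in, with the robot touching nothing.
Of tile_a, tile_b, tile_c only 2 to 3 are there at a start; the rules pass over those that are not, and their reading is None.
At some moment in a run one of tile_a, tile_b, tile_c may be knocked a few centimetres aside while the robot is not near it.
Once in a run the grip may slacken for a moment while it holds something.
It also fails if it takes over 210 s, if anything falls off the work surface, if the arm or the gripper's body presses on something with over 40 N, if the wrist force passes 120 N, or if a joint passes its speed limit or range.

## Robot

A 6-joint arm with a two-finger parallel gripper is mounted at the origin on the work surface. World frame = base frame: x ahead of the robot, y to its left, z up, the work surface at z = 0. Lengths are in m, angles in rad, forces in N, time in s.
With the tool pointing down it reaches from about 0.3 to 0.775 m from the base axis. Payload 14.6 kg.
Tool frame: the origin (TCP) lies midway between the tips of the shut fingers; the grasp point (between the pads) lies 19 mm behind it (ctrl.tcp_to_grasp is the z of the grasp point in the tool frame, in m); z points along the fingers, y is the line along which they close (so a half turn about z gives the same grasp; the last joint's range is limited). The gripper opens to 94 mm and grips with 3 to 60 N. Pads are 16 mm wide; open, the fingers measure 119 mm over their backs; the gripper's body (75 mm by 177 mm) begins 78 mm behind the grasp point.
Start: joints at [-1.291, 0.3, 1.521, -0, 1.321, -0.067], TCP at [0.187, -0.517, 0.205] pointing down, gripper open.
Joint ranges: [-3.03, 3.03], [-0.79, 2.21], [0.23, 2.52], [-1.04, 4.18], [0, 3.07], [-2.55, 2.55]. Speed limits (rad/s): [2.22, 2.22, 2.57, 3.14, 3.14, 3.14].

## Interface

Orientations are given as [roll, pitch, yaw] about the fixed x, y, z axes, in that order (R = Rz(yaw) Ry(pitch) Rx(roll)).
In Python, from station import monitor, camera, ctrl gives the robot as it stands.
- The arm moves only by the tool apply_moves, never from a script. Its argument "plan" is one flat list of numbers, 4 for each row, row after row: the shift along the tool's x, y, z in mm, then the turn about the tool's z in rad. In form: [dx, dy, dz, spin, dx, dy, dz, spin, ...]. A call has 1 to 20 rows; each row shifts and turns the commanded pose from where the row before left it, along the tool's axes as they then stand; what a row does not reach is not made up. A row lasts 1/10 s, in which the tool goes at most 50 mm and 8.59 degrees, less where a joint would pass 70% of its speed; a pose out of reach is approached as far as the arm can. A call is refused whole if a number of a shift passes 50 or a number of a turn 0.15, either way. A call with a gripper value outside its range is refused whole. "hand" is the gripper command: -1 is shut, 1 is fully open, values between are in proportion, set as the call begins (left out, the last holds). The fingers move at their own pace and stop on an object; "squeeze" is the grip in N (left out, the last holds). Time passes only in rows, so rows that do not move let the fingers close. It gives the time, the measured TCP pose, the force, the opening and the grip force at its end, in the units of the state.
- monitor.get_obs(): the state, without advancing time (a new reading comes with each control period).
- camera(name): name is "side" or "top"; returns a dict with "image" (384x512x3 uint8, red, green, blue), "range_z" (384x512 float32, m along the optical axis (not along the pixel's ray), 0 where there is no reading), "mtx" (3x3 intrinsics, pixels), "distortion" ([k1, k2, p1, p2, k3] as OpenCV has them; the pictures are not rectified), "rvec" (rotation vector, rad) and "tvec" (3), from world to camera coordinates, as OpenCV has them. Camera axes: x right, y down, z forward; pixel columns grow to the right and rows downward; lengths in m; the calibration is good to about 2 mm. A picture is of the moment at which its call begins.
- ctrl.hand_in(): hands the job in; it is judged then, once.
The state is a dict: "time_s": time; "qpos": joint angles; "joint_vel": joint speeds; "tau": joint torques, N m; "ee_pos": TCP position; "eef_rot": TCP orientation; "force": force on the tool from outside, world axes, zero at the start; "moment": the same for the moment, N m; "grip_width": finger opening in m; "grip_force": force on a finger pad.
Only numpy, scipy, OpenCV 4.12 (cv2) and the standard library are available. Lean on these libraries where they do the work, as an engineer would, in place of code of your own. Each camera call takes 0.05 s, during which the arm holds its last target. There are 200 camera calls.

## Working session

There is one attempt and no reset: what is moved stays moved. The work goes in short steps, Python scripts to look and compute and a tool call to move; the robot and the scene stay as the last step left them, time stands still between calls to the robot, and variables do not carry over. Pictures are saved under pics/ and viewed, at most 14 in all, crops included, and the job is handed in when it is done.

Besides the shell and the picture viewer there is one more tool, called after "Emit:" by a JSON object that holds its "name" and its "arguments", one argument or row to a line. apply_moves: Moves the arm, as the interface text tells. Its arguments: {"type":"object","properties":{"plan":{"type":"array","items":{"type":"number"}},"hand":{"type":"number"},"squeeze":{"type":"number"}},"required":["plan"]}

```bash
ls; mkdir -p pics; cat > h.py <<'E'
import numpy as np,cv2
from station import monitor,camera,ctrl
def cam(n,save=None):
    c=camera(n)
    if save: cv2.imwrite('pics/'+save,cv2.cvtColor(c['image'],cv2.COLOR_RGB2BGR))
    c['R']=cv2.Rodrigues(np.array(c['rvec'],float))[0]; c['t']=np.array(c['tvec'],float).ravel()
    return c
def onplane(c,uv,z):
    uv=np.array(uv,float).reshape(-1,1,2)
    n=cv2.undistortPoints(uv,np.array(c['mtx']),np.array(c['distortion'])).reshape(-1,2)
    d=np.c_[n,np.ones(len(n))]@c['R']; o=-c['R'].T@c['t']
    return o+d*((z-o[2])/d[:,2])[:,None]
def cloud(c):
    h,w=c['range_z'].shape
    u,v=np.meshgrid(np.arange(w),np.arange(h))
    n=cv2.undistortPoints(np.stack([u,v],-1).reshape(-1,1,2).astype(float),np.array(c['mtx']),np.array(c['distortion'])).reshape(-1,2)
    z=c['range_z'].reshape(-1,1)
    p=(np.c_[n,np.ones(len(n))]*z-c['t'])@c['R']
    p[z[:,0]==0]=np.nan
    return p.reshape(h,w,3)
E
python3 - <<'E'
from h import *
for n in('top','side'):
    c=cam(n,n+'0.png');print(n,(-c['R'].T@c['t']).round(3),c['mtx'])
    np.savez(n+'0.npz',**c)
print(monitor.get_obs())
E
```

```text
pics
top [0.369 0.03  1.084] [[398.07374761   0.         259.19094068]
 [  0.         398.07374761 190.98420874]
 [  0.           0.           1.        ]]
side [0.165 0.579 0.617] [[369.67172676   0.         256.03909339]
 [  0.         369.67172676 190.62594548]
 [  0.           0.           1.        ]]
{'time_s': 0.1, 'qpos': array([-1.29060409e+00,  3.00384828e-01,  1.52152156e+00,  4.29989834e-06,
        1.32067297e+00, -6.65761352e-02]), 'joint_vel': array([ 3.77953692e-04, -7.09156478e-04, -1.73541839e-03,  2.19130185e-05,
        9.68415846e-04,  7.28735347e-04]), 'tau': array([ 1.55368649e-03, -5.32644546e+01, -3.53283584e+01,  7.09601166e-02,
        2.34927284e-02, -5.25395910e-05]), 'ee_pos': array([ 0.18687025, -0.517037  ,  0.20495882]), 'eef_rot': array([-3.14060841e+00, -6.97983587e-05,  3.46767269e-01]), 'force': array([-0.1269009 ,  0.01403377,  0.32619022]), 'moment': array([-0.0274066 ,  0.00675752, -0.00582263]), 'grip_force': 0.0, 'grip_width': 0.09391423586435774}
```

```bash
python3 -c "
import cv2
for n in('top','side'):
    i=cv2.imread(f'pics/{n}0.png');cv2.imwrite(f'pics/{n}0b.png',cv2.resize(i,(800,600),interpolation=cv2.INTER_CUBIC))"
```

```text
(no output)
```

View pics/top0b.png

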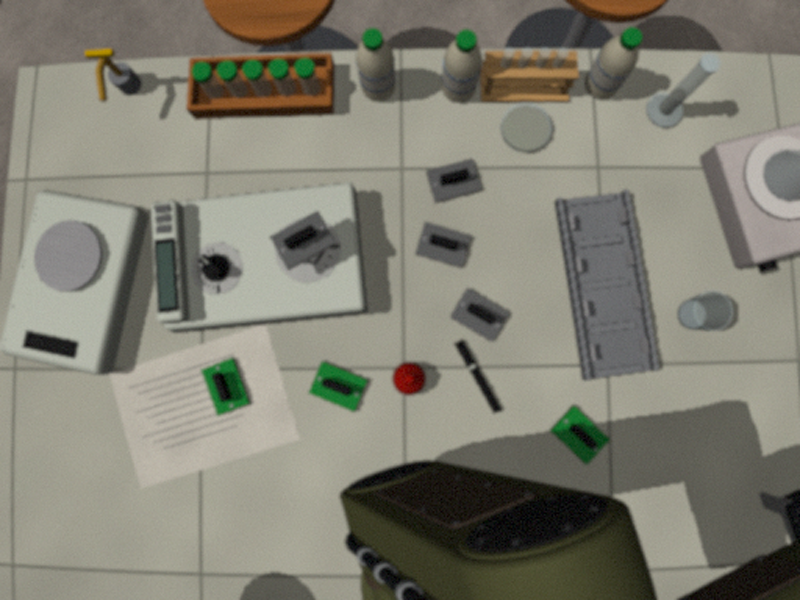

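View pics/side0b.png

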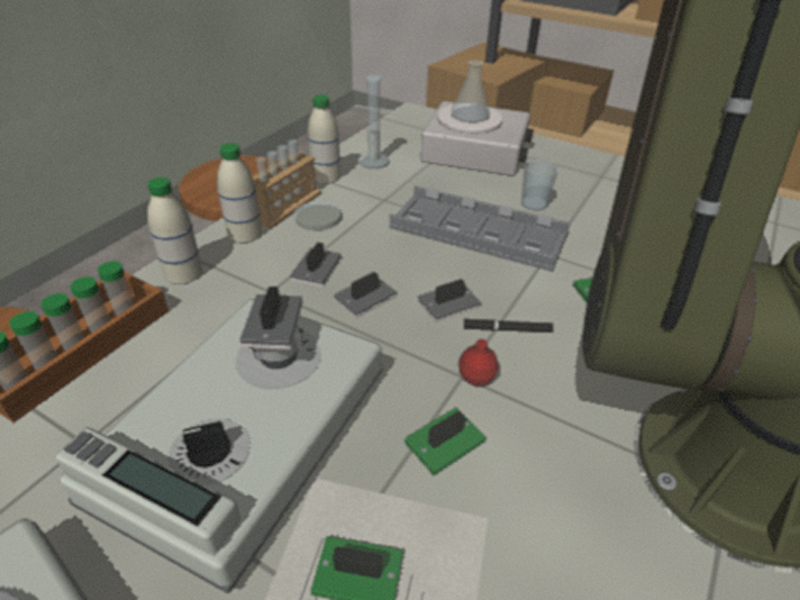

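The top view shows three grey bench tiles at about (455,178), (445,242) and (482,313), and the port tile at (305,240). The timer is at (217,268) and the rack at (608,285). The green look-alikes are separate. The side view agrees. Next I measure.

```bash
cat > m.py <<'E'
from h import *
def handles(c,P=None):
    im=c['image'].astype(int); hsv=cv2.cvtColor(c['image'],cv2.COLOR_RGB2HSV)
    dark=((im.max(2)<75)).astype(np.uint8)
    n,l,s,ce=cv2.connectedComponentsWithStats(dark)
    out=[]
    for i in range(1,n):
        if 30<s[i,4]<400: out.append((ce[i],s[i,4],np.argwhere(l==i)[:,::-1]))
    return out
E
python3 - <<'E'
from m import *
c=dict(np.load('top0.npz'));P=cloud(c)
for ce,a,px in handles(c):
    z=np.nanmedian(P[px[:,1],px[:,0],2]); zz=np.nanpercentile(P[px[:,1],px[:,0],2],80)
    q=onplane(c,px,zz)[:,:2]; m=q.mean(0); w,v=np.linalg.eigh(np.cov((q-m).T)); 
    r=cv2.minAreaRect(px.astype(np.float32))
    print(ce.round(1),a,'z',z.round(3),zz.round(3),'xy',m.round(4),'ang',np.degrees(np.arctan2(v[1,1],v[0,1])).round(1),'len',(np.sqrt(12*w)).round(3))
i=cv2.cvtColor(c['image'],cv2.COLOR_RGB2BGR)
a=cv2.resize(i[110:220,85:245],(800,550),interpolation=cv2.INTER_CUBIC);cv2.imwrite('pics/met.png',a)
b=cv2.resize(i[115:250,340:440],(444,600),interpolation=cv2.INTER_CUBIC);cv2.imwrite('pics/rack.png',b)
# rack heights map
for v in range(122,245,4): print(v,[int(1000*x) if x==x else -1 for x in P[v,352:426:3,2]])
E
```

```text
[269.   24.5] 375 z -0.75 -0.746 xy [ 1.3899 -0.0059] ang 93.3 len [0.055 0.182]
[241.1  29.8] 36 z 0.166 0.173 xy [0.8648 0.0809] ang 114.5 len [0.011 0.026]
[245.4  51.9] 285 z 0.071 0.107 xy [0.8376 0.0735] ang 164.9 len [0.034 0.063]
[80.4 49.9] 209 z 0.039 0.064 xy [0.8817 0.5387] ang 46.0 len [0.031 0.089]
[203.6  39.2] 36 z 0.027 0.037 xy [0.9125 0.1942] ang 85.8 len [0.015 0.022]
[299.3  53.7] 220 z 0.071 0.104 xy [ 0.8322 -0.0667] ang 150.0 len [0.026 0.063]
[393.3  53.4] 147 z 0.066 0.097 xy [ 0.8367 -0.3173] ang 135.3 len [0.018 0.068]
[190.7  53.6] 250 z 0.049 0.076 xy [0.8515 0.2224] ang 84.6 len [0.034 0.082]
[312.3  55. ] 40 z 0.042 0.066 xy [ 0.8463 -0.1057] ang 163.5 len [0.011 0.029]
[362.4  54.8] 41 z 0.045 0.056 xy [ 0.8513 -0.245 ] ang 145.0 len [0.012 0.03 ]
[291.8 113.3] 202 z 0.032 0.042 xy [ 0.6903 -0.0483] ang 99.7 len [0.025 0.06 ]
[230.7 162. ] 150 z 0.037 0.059 xy [0.5562 0.1155] ang -174.9 len [0.006 0.204]
[116.8 168.3] 252 z 0.094 0.101 xy [0.5368 0.4032] ang -174.8 len [0.009 0.188]
[194.6 151.9] 288 z 0.155 0.167 xy [0.5616 0.1918] ang 107.3 len [0.0
[... 3160 characters left out ...]
 9, 11, 12, 6, 9, 12, 8, 8, 11, 12, 8, 10, 30, 0, 0, 2]
218 [1, 1, -1, 0, 0, 2, 15, 31, 8, 10, 12, 9, 9, 8, 11, 8, 11, 8, 6, 13, 31, 26, 29, -3, -1]
222 [-3, 0, 3, 3, 2, 1, 7, 32, 7, 40, 8, 12, 5, 9, 12, 8, 10, 12, 12, 13, 33, 21, 31, 2, 3]
226 [-2, 2, 3, 1, 0, 0, 3, 30, 10, 27, 13, 11, 7, 12, 7, 12, 10, 7, 11, 12, 7, 15, 30, 3, 1]
230 [3, 1, 1, 1, 0, -2, 2, 26, 9, 4, 3, 11, 12, 13, 12, 9, 6, 11, 11, 9, 11, 11, 32, 0, -1]
234 [0, -3, 1, 0, 0, -2, -2, 17, 29, 8, 8, 12, -1, 10, 13, 10, 8, 15, 18, 20, 12, 9, 28, 33, -4]
238 [0, 1, 4, 1, -1, 6, 0, 13, 28, 10, 19, 20, 19, 19, 17, 17, 22, 15, 15, 4, 4, 0, 1, 1, 1]
242 [0, -2, 1, 3, 0, 0, 1, 15, 29, 10, 1, 0, 0, 0, 1, 2, 1, 0, 0, 2, 0, 2, 0, -2, 0]
```

View pics/met.png

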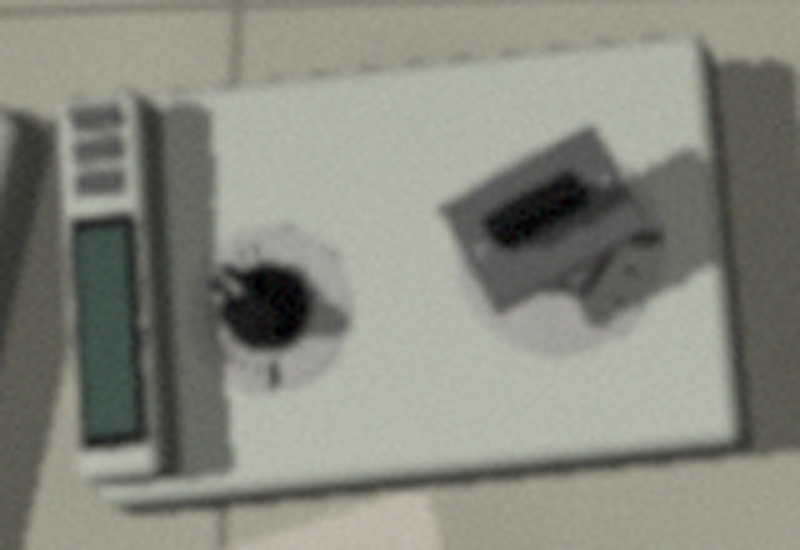

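View pics/rack.png

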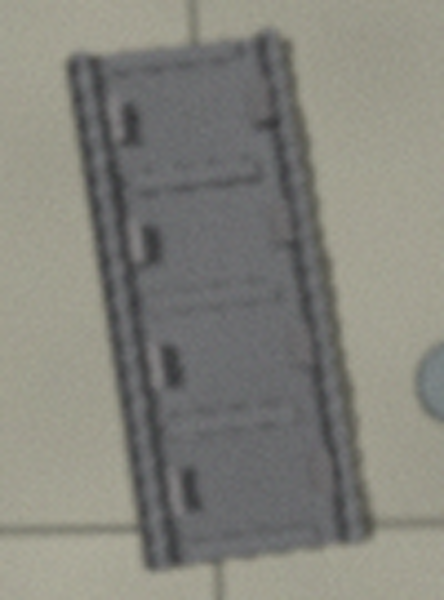

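```bash
python3 - <<'E'
from h import *
t=dict(np.load('top0.npz'));s=dict(np.load('side0.npz'))
f=lambda c,a,b,x,y,k:np.clip(cv2.resize(c['image'][a:b,x:y],None,fx=k,fy=k,interpolation=cv2.INTER_CUBIC).astype(float)*1.5,0,255).astype(np.uint8)
A=f(t,148,194,112,162,8);B=f(s,255,310,100,165,8)
h=max(A.shape[0],B.shape[0]);o=np.zeros((h,A.shape[1]+B.shape[1],3),np.uint8)
o[:A.shape[0],:A.shape[1]]=A;o[:B.shape[0],A.shape[1]:]=B
print(o.shape)
o=cv2.resize(o,(800,int(800*h/o.shape[1])));cv2.imwrite('pics/knob.png',o[:,:,::-1])
for c,r in((t,(148,194,112,162)),(s,(255,310,100,165))):
    P=cloud(c)[r[0]:r[1],r[2]:r[3]].reshape(-1,3); im=c['image'][r[0]:r[1],r[2]:r[3]].reshape(-1,3).max(1)
    m=(P[:,2]>0.098)&(P[:,2]<.125)&(abs(P[:,0]-.53)<.05)&(abs(P[:,1]-.34)<.035); q=P[m][:,:2]; w,v=np.linalg.eigh(np.cov(q.T)); print(m.sum(),q.mean(0),np.degrees(np.arctan2(v[1,1],v[0,1])),np.sqrt(12*w))
    m=(P[:,2]>0.06)&(P[:,2]<.12)&(im<60); q=P[m][:,:2];print(q.mean(0),q.min(0),q.max(0))
# long tick & dial disc centre in top
hsv=cv2.cvtColor(t['image'],cv2.COLOR_RGB2HSV)
for u,v in((139.4,185),): print('tick',onplane(t,[(u,v)],.071))
# rack: tall rails ridge edges
P=cloud(t)[115:250,340:440].reshape(-1,3); 
m=(P[:,2]>.006)&(P[:,2]<.05); r=cv2.minAreaRect(P[m][:,:2].astype(np.float32)*1000);print(m.sum(),r, P[m].mean(0))
# tile frames : gray z~12mm
im=t['image'].astype(int)
Pc=cloud(t)
for n,x,y,zl in(('c1',.69,-.048,0),('c2',.5756,-.03,0),('c3',.454,-.09,0),('port',.56,.19,.125)):
    m=(np.hypot(Pc[...,0]-x,Pc[...,1]-y)<.06)&(Pc[...,2]>zl+.005)&(Pc[...,2]<zl+.055)&(np.ptp(im,axis=2)<25)&(im.max(2)<150)
    q=Pc[m]; px=np.argwhere(m)[:,::-1]
    g=onplane(t,px,zl+.012); 
    k=(q[:,2]<zl+.02); r=cv2.minAreaRect((g[k][:,:2]*1000).astype(np.float32))
    k2=(q[:,2]>zl+.032); h=q[k2][:,:2]; w,v=np.linalg.eigh(np.cov(h.T))
    print(n,m.sum(),r,'handle',k2.sum(),h.mean(0).round(4),np.degrees(np.arctan2(v[1,1],v[0,1])).round(1),np.sqrt(12*w).round(3))
E
```

```text
(440, 920, 3)
101 [0.53123656 0.35445085] 49.812883660203106 [0.01437806 0.04525165]
[0.52952968 0.36635571] [0.47195582 0.33268834] [0.59114608 0.41196326]
275 [0.53038638 0.35663147] 49.613184571391294 [0.01405698 0.04181766]
[0.52431441 0.36400895] [0.48991507 0.3342437 ] [0.54358355 0.41407341]
tick [[0.49666342 0.35263697 0.071     ]]
5655 ((511.47637939453125, -324.63916015625), (352.4029235839844, 263.18182373046875), 2.4360129833221436) [ 0.50247794 -0.31033478  0.01586881]
c1 658 ((694.1447143554688, -44.86809539794922), (62.797096252441406, 84.65448760986328), 14.681300163269043) handle 103 [ 0.6936 -0.0448] 105.4 [0.015 0.048]
c2 685 ((577.7008666992188, -25.451416015625), (85.82632446289062, 60.68395233154297), 72.3045654296875) handle 107 [ 0.5772 -0.0253] 72.6 [0.015 0.05 ]
c3 719 ((443.424072265625, -79.70402526855469), (92.40353393554688, 89.87803649902344), 58.823486328125) handle 109 [ 0.4562 -0.0866] 58.9 [0.015 0.05 ]
port 875 ((563.5011596679688, 199.93099975585938), (62.5191650390625, 86.44197082519531), 28.213747024536133) handle 139 [0.5638 0.1996] 118.5 [0.015 0.05 ]
```

View pics/knob.png

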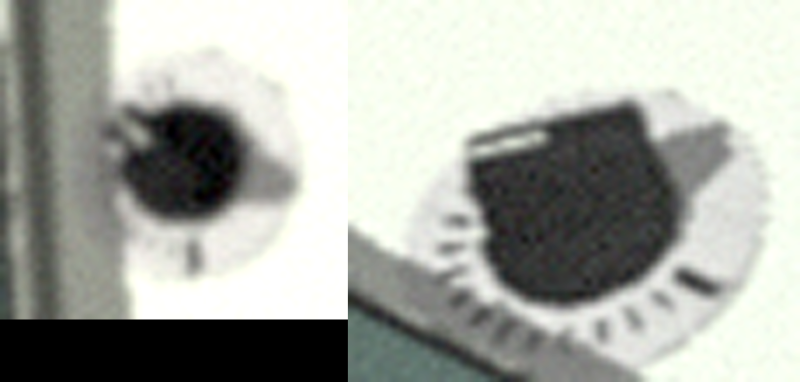

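The knob's white pointer is on the upper-left end of the bar, at a world angle of about 50°. The long tick is toward the robot at about 185°, so θ ≈ 2.36 rad and I must turn it anticlockwise. Next I fit the rack from the depth data.

```bash
cat > rack.py <<'E'
from h import *
def fit(cs):
    Q=[]
    for c in cs:
        P=cloud(c).reshape(-1,3); m=(abs(P[:,0]-.5)<.2)&(abs(P[:,1]+.31)<.12)&(P[:,2]>.004)&(P[:,2]<.05); Q.append(P[m])
    return Q
E
python3 - <<'E'
from rack import *
t=dict(np.load('top0.npz'));s=dict(np.load('side0.npz'))
for nm,Q in zip('ts',fit([t,s])):
    a=np.radians(8); 
    for it in range(5):
        u=np.array([np.cos(a),np.sin(a)]);v=np.array([-u[1],u[0]])
        T=Q[:,:2]@v;S=Q[:,:2]@u
        hi=(Q[:,2]>.023)&(Q[:,2]<.035)
        if it==0: tc=np.median(T)
        L=hi&(T>tc+.035)&(T<tc+.075);Rr=hi&(T<tc-.035)&(T>tc-.075)
        da=np.mean([np.polyfit(S[k],T[k],1)[0] for k in(L,Rr)]); a+=np.arctan(da)
        tc=(np.median(T[L])+np.median(T[Rr]))/2
    print(nm,'ang',np.degrees(a),'t',np.median(T[L]),np.median(T[Rr]),'tc',tc, np.percentile(T[L],[5,95]),np.percentile(T[Rr],[5,95]))
    k=abs(T-tc)<.028; b=np.arange(.25,.70,.004)
    idx=np.digitize(S[k],b); print([ (round(b[i-1]+.002,3),int(1000*np.median(Q[k][idx==i,2]))) for i in range(1,len(b)) if (idx==i).sum()>5])
    dv=k&(Q[:,2]>.014)&(Q[:,2]<.021)
    # fit pitch 76mm phase
    ph=np.angle(np.mean(np.exp(2j*np.pi*S[dv]/.076)))/(2*np.pi)*.076; s0=ph+.076*4
    print('div phase',s0, 's range',S[k].min(),S[k].max())
    cand=[x for x in s0+.038+.076*np.arange(-2,6) if S[k].min()<x<S[k].max()]
    for x in cand: print((x*u+tc*v).round(4))
P=cloud(t)
m=(P[...,2]>.1)&(P[...,2]<.125)&(abs(P[...,1]-.42)<.06)&(abs(P[...,0]-.5)<.15);print('pod',cv2.minAreaRect((P[m][:,:2]*1000).astype(np.float32)))
m=(P[...,2]>.06)&(P[...,2]<.078)&(abs(P[...,1]-.25)<.17)&(abs(P[...,0]-.5)<.18);print('deck',cv2.minAreaRect((P[m][:,:2]*1000).astype(np.float32)))
E
```

```text
t ang 6.938592363906343 t -0.3058401313039525 -0.42276847949367224 tc -0.36430430539881237 [-0.3221773 -0.3017556] [-0.42866805 -0.40803343]
[(np.float64(0.304), 10), (np.float64(0.308), 17), (np.float64(0.312), 18), (np.float64(0.316), 18), (np.float64(0.32), 12), (np.float64(0.324), 10), (np.float64(0.328), 10), (np.float64(0.332), 10), (np.float64(0.336), 10), (np.float64(0.34), 10), (np.float64(0.344), 10), (np.float64(0.348), 10), (np.float64(0.352), 10), (np.float64(0.356), 9), (np.float64(0.36), 9), (np.float64(0.364), 10), (np.float64(0.368), 10), (np.float64(0.372), 10), (np.float64(0.376), 10), (np.float64(0.38), 10), (np.float64(0.384), 16), (np.float64(0.388), 18), (np.float64(0.392), 18), (np.float64(0.396), 15), (np.float64(0.4), 9), (np.float64(0.404), 10), (np.float64(0.408), 10), (np.float64(0.412), 10), (np.float64(0.416), 10), (np.float64(0.42), 9), (np.float64(0.424), 10), (np.float64(0.428), 9), (np.float64(0.432), 10), (np.float64(0.436), 10), (np.float64(0.44), 9), (np.float64(0.444), 10), (np.float64(0.448), 9), (np.float64(0.452), 9), (np.float64(0.456), 10),
[... 2584 characters left out ...]
 9), (np.float64(0.556), 10), (np.float64(0.56), 9), (np.float64(0.564), 10), (np.float64(0.568), 10), (np.float64(0.572), 9), (np.float64(0.576), 9), (np.float64(0.58), 10), (np.float64(0.584), 10), (np.float64(0.592), 9), (np.float64(0.604), 9), (np.float64(0.608), 9), (np.float64(0.612), 15), (np.float64(0.616), 17), (np.float64(0.62), 18)]
div phase 0.3131802251898798 s range 0.3058007551258325 0.6237172992452101
[ 0.3911 -0.3192]
[ 0.4666 -0.3104]
[ 0.5421 -0.3015]
[ 0.6176 -0.2926]
pod ((542.7060546875, 405.5231018066406), (198.02828979492188, 89.10267639160156), 5.685842990875244)
deck ((556.1318969726562, 273.9250793457031), (219.94876098632812, 313.5209655761719), 5.438796520233154)
```

```bash
cat > go.py <<'E'
import sys
from h import *
def go(x,y,z,yawdeg):
    o=monitor.get_obs();p=o['ee_pos'];yw=o['eef_rot'][2];T=np.radians(yawdeg)
    T=yw+(T-yw+np.pi/2)%np.pi-np.pi/2
    e=np.array([x,y,z])-p
    def loc(a): return (1000*np.array([e[0]*np.cos(a)+e[1]*np.sin(a),e[0]*np.sin(a)-e[1]*np.cos(a),-e[2]])).round(1)
    print('t',round(o['time_s'],1),'pos',p.round(4),'yaw',np.degrees(yw).round(2),'q6',o['qpos'][5].round(2),'F',np.round(o['force'],1),'w',round(o['grip_width'],4),'| spin',round(-(T-yw),3),'before-spin',loc(yw),'after-spin',loc(T))
if __name__=='__main__': go(*map(float,sys.argv[1:5]))
E
python3 go.py .5308 .3555 .2 49.7
```

```text
t 0.1 pos [ 0.1869 -0.517   0.205 ] yaw 19.87 q6 -0.07 F [-0.1  0.   0.3] w 0.0939 | spin -0.521 before-spin [ 620.  -703.7    5. ] after-spin [ 887.9 -302.     5. ]
```

Emit:
{"name": "apply_moves", "arguments": {
  "plan": [31,-35,-2,0,31,-35,-2,0,31,-35,-2,0,31,-35,-2,0,31,-35,-2,0,31,-35,-2,0,31,-35,-2,0,31,-35,-2,0,31,-35,-2,0,31,-35,-2,0,31,-35,-2,0,31,-35,-2,0,31,-35,-2,0,31,-35,-2,0,31,-35,-2,0,31,-35,-2,0,31,-35,-2,0,31,-35,-2,0,31,-35,-2,0,31,-35,-2,0],
  "hand": 0,
  "squeeze": 15
}}

```text
time_s: 2.1
ee_pos: [0.5323, 0.3537, 0.2451]
eef_rot: [3.141, 0.001, 0.347]
force: [0.5, -0.3, 0.2]
grip_width: 0.0472
grip_force: 0.0
```

Emit:
{"name": "apply_moves", "arguments": {
  "plan": [0,0,0,-0.13,0,0,0,-0.13,0,0,0,-0.13,0,0,0,-0.13,0,0,0,0,0,0,0,0]
}}

```text
time_s: 2.7
ee_pos: [0.532, 0.3518, 0.2452]
eef_rot: [-3.141, 0.0, 0.863]
force: [0.2, 0.4, -0.6]
grip_width: 0.047
grip_force: 0.0
```

```bash
python3 go.py .5308 .3555 .085 49.7
```

```text
t 2.7 pos [0.532  0.3518 0.2452] yaw 49.44 q6 1.23 F [ 0.2  0.4 -0.6] w 0.047 | spin -0.004 before-spin [  2.   -3.4 160.2] after-spin [  2.   -3.4 160.2]
```

Emit:
{"name": "apply_moves", "arguments": {
  "plan": [2,-3,20,0,0,0,20,0,0,0,20,0,0,0,20,0,0,0,20,0,0,0,20,0,0,0,20,0,0,0,15,0,0,0,5,0,0,0,0,0]
}}

```text
time_s: 3.7
ee_pos: [0.531, 0.3552, 0.0851]
eef_rot: [-3.141, 0.001, 0.866]
force: [0.3, -0.2, -0.2]
grip_width: 0.0473
grip_force: 0.0
```

Emit:
{"name": "apply_moves", "arguments": {
  "plan": [0,0,0,0,0,0,0,0,0,0,0,0,0,0,0,0,0,0,0,0,0,0,0,0],
  "hand": -1
}}

```text
time_s: 4.3
ee_pos: [0.5317, 0.355, 0.0858]
eef_rot: [3.141, -0.001, 0.866]
force: [3.8, -2.3, 1.9]
grip_width: 0.0138
grip_force: 15.0
```

Emit:
{"name": "apply_moves", "arguments": {
  "plan": [0,0,0,-0.12,0,0,0,-0.12,0,0,0,-0.12,0,0,0,-0.12,0,0,0,-0.12,0,0,0,-0.12,0,0,0,-0.12,0,0,0,-0.12,0,0,0,-0.12,0,0,0,-0.12,0,0,0,-0.12,0,0,0,-0.12,0,0,0,-0.12,0,0,0,-0.12,0,0,0,-0.12,0,0,0,-0.12,0,0,0,-0.12,0,0,0,-0.12,0,0,0,-0.1,0,0,0,0]
}}

```text
time_s: 6.3
ee_pos: [0.5336, 0.3559, 0.0859]
eef_rot: [3.139, 0.006, 3.13]
force: [18.9, 6.4, -8.8]
grip_width: 0.0137
grip_force: 15.0
```

```bash
python3 -c "
from h import *;o=monitor.get_obs();print(o['moment'],o['force'],o['eef_rot'])"
```

```text
[ 1.09405904 -3.82250986  0.03308389] [18.91816343  6.37825664 -8.82614372] [3.13873107 0.00611813 3.13002712]
```

Emit:
{"name": "apply_moves", "arguments": {
  "plan": [-2,0.7,0,-0.03,0,0,0,-0.03,0,0,0,-0.03,0,0,0,-0.03,0,0,0,-0.03,0,0,0,0,0,0,0,0]
}}

```text
time_s: 7.0
ee_pos: [0.5336, 0.3562, 0.0858]
eef_rot: [3.141, 0.002, -3.006]
force: [5.7, 0.2, 0.4]
grip_width: 0.0143
grip_force: 15.4
```

```bash
python3 -c "
from h import *;o=monitor.get_obs();print(o['moment'],o['force'],o['eef_rot'])"
```

```text
[ 0.17518517 -1.15408184 -0.3252397 ] [5.71313887 0.24356471 0.40560207] [ 3.14085632e+00  1.68059820e-03 -3.00633184e+00]
```

Emit:
{"name": "apply_moves", "arguments": {
  "plan": [0,0,0,0.03,0,0,0,0,0,0,0,0,0,0,0,0,0,0,0,0,0,0,-20,0,0,0,-20,0,0,0,-30,0,0,0,-40,0,0,0,-40,0,0,0,0,0],
  "hand": 0
}}

```text
time_s: 8.1
ee_pos: [0.5344, 0.3568, 0.2417]
eef_rot: [3.138, 0.008, -3.036]
force: [-0.9, -0.2, -0.5]
grip_width: 0.0471
grip_force: 0.0
```

```bash
cat > scan.py <<'E'
from h import *
def bar(P,x,y,z0,z1,r=.045):
    m=(np.hypot(P[...,0]-x,P[...,1]-y)<r)&(P[...,2]>z0)&(P[...,2]<z1); q=P[m][:,:2]
    if len(q)<20: return len(q)
    for _ in range(2):
        w,v=np.linalg.eigh(np.cov(q.T)); k=np.all(abs((q-q.mean(0))@v)<[.012,.03],axis=1); q=q[k]
    return len(q),q.mean(0).round(4),np.degrees(np.arctan2(v[1,1],v[0,1])).round(1)%180,np.sqrt(12*w).round(3)
if __name__=='__main__':
  for n in('top','side'):
    P=cloud(cam(n))
    for nm,x,y,a,b in(('timer',.532,.356,.098,.12),('A',.694,-.045,.03,.055),('B',.577,-.025,.03,.055),('C',.456,-.0866,.03,.055),('port',.5638,.2,.155,.18)):
        print(n,nm,bar(P,x,y,a,b))
E
python3 scan.py; python3 go.py .5638 .2 .25 118.5
```

```text
top timer (111, array([0.5312, 0.3544]), np.float64(6.099999999999994), array([0.015, 0.042]))
top A (103, array([ 0.6935, -0.045 ]), np.float64(105.2), array([0.015, 0.048]))
top B (108, array([ 0.5773, -0.025 ]), np.float64(73.3), array([0.015, 0.05 ]))
top C (110, array([ 0.4562, -0.0865]), np.float64(59.1), array([0.015, 0.05 ]))
top port (145, array([0.5638, 0.199 ]), np.float64(117.4), array([0.015, 0.05 ]))
side timer (250, array([0.5297, 0.3564]), np.float64(6.199999999999989), array([0.015, 0.045]))
side A (94, array([ 0.6918, -0.0429]), np.float64(101.9), array([0.015, 0.054]))
side B (126, array([ 0.5769, -0.0227]), np.float64(70.5), array([0.015, 0.051]))
side C (127, array([ 0.4537, -0.0835]), np.float64(57.9), array([0.014, 0.051]))
side port (179, array([0.5612, 0.2028]), np.float64(117.4), array([0.015, 0.053]))
t 8.2 pos [0.5332 0.356  0.2359] yaw -173.96 q6 -1.14 F [-0.3 -0.3 -0.1] w 0.0469 | spin 1.179 before-spin [ -14.  -158.4  -14.1] after-spin [-151.7  -47.5  -14.1]
```

Emit:
{"name": "apply_moves", "arguments": {
  "plan": [0,0,0,0.13,0,0,0,0.13,0,0,0,0.13,0,0,0,0.13,0,0,0,0.13,0,0,0,0.13,0,0,0,0.13,0,0,0,0.13,0,0,0,0.13,-30,-10,-3,0,-30,-10,-3,0,-30,-10,-3,0,-30,-10,-3,0,-31,-8,0,0,0,0,0,0,0,0,0,0]
}}

```text
time_s: 9.8
ee_pos: [0.5641, 0.2004, 0.2461]
eef_rot: [-3.14, -0.001, 2.076]
force: [-0.0, 0.3, -0.4]
grip_width: 0.047
grip_force: 0.0
```

```bash
python3 go.py .5635 .2005 .142 117.6
```

```text
t 9.8 pos [0.5641 0.2004 0.2461] yaw 118.93 q6 -0.22 F [-0.   0.3 -0.4] w 0.047 | spin 0.023 before-spin [  0.4  -0.4 104.1] after-spin [  0.4  -0.4 104.1]
```

Emit:
{"name": "apply_moves", "arguments": {
  "plan": [0,0,20,0.02,0,0,20,0,0,0,20,0,0,0,20,0,0,0,15,0,0,0,9,0,0,0,0,0,0,0,0,0]
}}

```text
time_s: 10.6
ee_pos: [0.5644, 0.2011, 0.1438]
eef_rot: [3.141, 0.0, 2.057]
force: [-0.1, -0.0, 1.0]
grip_width: 0.047
grip_force: 0.0
```

Emit:
{"name": "apply_moves", "arguments": {
  "plan": [0,0,0,0,0,0,0,0,0,0,0,0,0,0,0,0,0,0,0,0,0,0,0,0],
  "hand": -1,
  "squeeze": 45
}}

```text
time_s: 11.2
ee_pos: [0.5644, 0.2006, 0.1436]
eef_rot: [3.141, 0.0, 2.057]
force: [-0.7, 0.1, 0.9]
grip_width: 0.0135
grip_force: 45.0
```

Emit:
{"name": "apply_moves", "arguments": {
  "plan": [0,0,-3,0,0,0,-8,0,0,0,-15,0,0,0,-20,0,0,0,-20,0,0,0,-20,0,0,0,0,0]
}}

```text
time_s: 11.9
ee_pos: [0.5651, 0.2009, 0.2326]
eef_rot: [3.137, 0.001, 2.057]
force: [-0.5, -0.5, -2.5]
grip_width: 0.0135
grip_force: 45.0
```

```bash
python3 go.py .6181 -.2922 .2 96.8
```

```text
t 11.9 pos [0.5651 0.2009 0.2326] yaw 117.85 q6 -0.21 F [-0.5 -0.5 -2.5] w 0.0135 | spin 0.367 before-spin [-460.7 -183.5   32.6] after-spin [-495.9   -5.8   32.6]
```

Emit:
{"name": "apply_moves", "arguments": {
  "plan": [0,0,0,0.09,0,0,0,0.09,0,0,0,0.09,0,0,0,0.09,-20,0,0,0,-36,0,0,0,-36,0,0,0,-36,0,0,0,-36,0,0,0,-36,0,0,0,-36,0,0,0,-36,0,0,0,-36,0,0,0,-36,0,0,0,-36,0,0,0,-36,0,0,0,-36,0,0,0,-36,0,0,0]
}}

```text
time_s: 13.7
ee_pos: [0.6254, -0.2849, 0.2282]
eef_rot: [-3.14, -0.001, 1.697]
force: [0.2, -0.1, -1.5]
grip_width: 0.0138
grip_force: 45.0
```

Emit:
{"name": "apply_moves", "arguments": {
  "plan": [-8,-6,30,0,0,0,30,0,0,0,30,0,0,0,25,0,0,0,20,0,0,0,0,0,0,0,0,0]
}}

```text
time_s: 14.4
ee_pos: [0.6206, -0.2922, 0.0944]
eef_rot: [-3.141, -0.0, 1.697]
force: [-0.8, 1.0, -1.4]
grip_width: 0.0139
grip_force: 45.0
```

```bash
python3 go.py .6181 -.2922 .06 96.8; cat > look.py <<'E'
from h import *
import sys
def fitplate(P,x,y,z0,z1):
    m=(np.hypot(P[...,0]-x,P[...,1]-y)<.06)&(P[...,2]>z0)&(P[...,2]<z1); q=P[m][:,:2]
    return len(q),q
if __name__=='__main__':
    c=cam('top','v%s.png'%sys.argv[1]);s=cam('side','w%s.png'%sys.argv[1])
    np.savez('v.npz',**c);np.savez('w.npz',**s)
    f=lambda i,k:cv2.resize(i,None,fx=k,fy=k,interpolation=cv2.INTER_CUBIC)
    A=f(c['image'][100:260,330:450],3.3);B=f(s['image'][105:185,235:375],3)
    h=max(A.shape[0],B.shape[0]);o=np.zeros((h,A.shape[1]+B.shape[1],3),np.uint8);o[:A.shape[0],:A.shape[1]]=A;o[:B.shape[0],A.shape[1]:]=B
    print(o.shape);cv2.imwrite('pics/l%s.png'%sys.argv[1],o[:,:,::-1])
E
python3 look.py 1
```

```text
t 14.4 pos [ 0.6206 -0.2922  0.0944] yaw 97.22 q6 -0.62 F [-0.8  1.  -1.4] w 0.0139 | spin 0.007 before-spin [ 0.3 -2.5 34.4] after-spin [ 0.3 -2.5 34.4]
(528, 816, 3)
```

View pics/l1.png

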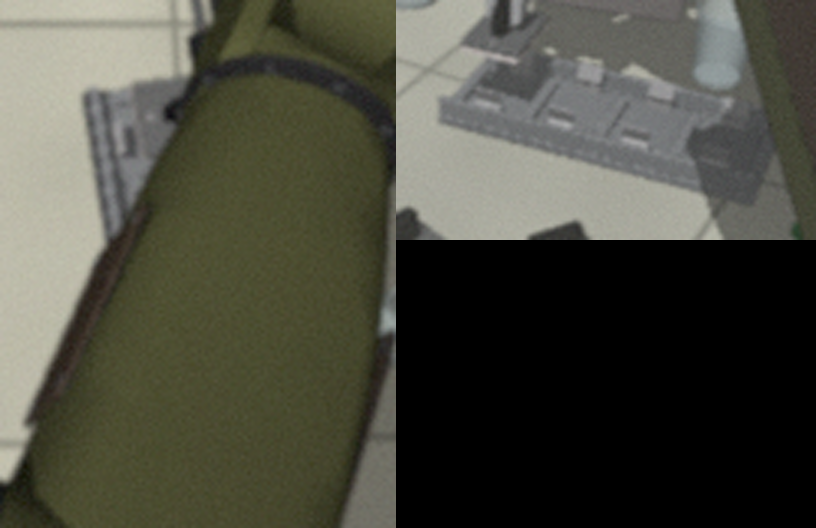

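The top camera is blocked by the arm. The side view shows the tile held above bay4, at upper left of the right-hand crop. I fit the plate with the side depth, in the side camera's own frame.

```bash
cat > plate.py <<'E'
from h import *
def plate(s,bx,by,zu,a=np.radians(6.75),show=True):
    """side-depth edges of held tile in bay frame (u along rack, v across), relative to bay centre"""
    P=cloud(s); d=P[...,:2]-[bx,by]; u=np.array([np.cos(a),np.sin(a)]);v=np.array([-u[1],u[0]])
    U=d@u;V=d@v
    m=(abs(U)<.05)&(abs(V)<.065)&(abs(P[...,2]-(zu+.012))<.005)
    print('n',m.sum(),'U',np.percentile(U[m],[1,3,50,97,99]).round(4),'V',np.percentile(V[m],[1,3,50,97,99]).round(4),'z',np.median(P[m][:,2]))
    k=m&(V>.0)  # near-side part
    r=cv2.minAreaRect((np.c_[U[m],V[m]]*1000).astype(np.float32));print(r)
E
python3 - <<'E'
from plate import *
s=dict(np.load('w.npz'));plate(s,.6176,-.2926,.076)
P=cloud(s);d=P[...,:2]-[.6176,-.2926]
m=(abs(d[...,0])<.06)&(abs(d[...,1])<.07)&(P[...,2]>.05);print(np.histogram(P[m][:,2],bins=np.arange(.05,.15,.005)))
E
```

```text
n 232 U [-0.0274 -0.0269 -0.0079  0.0303  0.0314] V [-0.0427 -0.0391  0.0161  0.0417  0.0429] z 0.08806670269880798
((2.558481216430664, -1.5964546203613281), (60.51215744018555, 91.13589477539062), 0.6310227513313293)
(array([  0,   0,   0,   0,   0,  30,  42, 201,  20,  12,  20,  19,  31,
        47,  19,  16,  26,  19,  17]), array([0.05 , 0.055, 0.06 , 0.065, 0.07 , 0.075, 0.08 , 0.085, 0.09 ,
       0.095, 0.1  , 0.105, 0.11 , 0.115, 0.12 , 0.125, 0.13 , 0.135,
       0.14 , 0.145]))
```

Emit:
{"name": "apply_moves", "arguments": {
  "plan": [0,-2.2,5,0.007,0,0,10,0,0,0,10,0,0,0,5,0,0,0,5,0,0,0,5,0,0,0,5,0,0,0,5,0,0,0,0,0]
}}

```text
time_s: 15.4
ee_pos: [0.6187, -0.2924, 0.044]
eef_rot: [3.141, -0.0, 1.69]
force: [2.9, 0.2, -3.6]
grip_width: 0.0137
grip_force: 45.0
```

Emit:
{"name": "apply_moves", "arguments": {
  "plan": [0,0,4,0,0,0,4,0,0,0,4,0,0,0,4,0,0,0,2,0,0,0,0,0,0,0,0,0]
}}

```text
time_s: 16.1
ee_pos: [0.6184, -0.2926, 0.0285]
eef_rot: [-3.141, 0.0, 1.69]
force: [-11.2, 5.0, 21.8]
grip_width: 0.0134
grip_force: 45.0
```

Emit:
{"name": "apply_moves", "arguments": {
  "plan": [0,0,2,0,0,0,0,0,0,0,-2,0]
}}

```text
time_s: 16.4
ee_pos: [0.6185, -0.2926, 0.0285]
eef_rot: [3.141, 0.001, 1.69]
force: [-3.4, 0.7, 5.5]
grip_width: 0.0136
grip_force: 45.0
```

Emit:
{"name": "apply_moves", "arguments": {
  "plan": [0,0,0,0,0,0,0,0,0,0,0,0,0,0,-10,0,0,0,-20,0,0,0,-30,0,0,0,-40,0,0,0,-50,0,0,0,0,0],
  "hand": -0.2
}}

```text
time_s: 17.3
ee_pos: [0.6206, -0.2936, 0.1851]
eef_rot: [3.132, 0.007, 1.69]
force: [-0.1, -0.6, 1.0]
grip_width: 0.0378
grip_force: 0.0
```

```bash
cat > st.py <<'E'
from scan import *
from rack import *
s=cam('side');P=cloud(s);Pt=cloud(cam('top'))
for i,(x,y) in enumerate([(.3911,-.3192),(.4666,-.3104),(.5421,-.3015),(.6176,-.2926)]):
    a=np.radians(6.75);d=P[...,:2]-[x,y];U=d@[np.cos(a),np.sin(a)];V=d@[-np.sin(a),np.cos(a)]
    m=(abs(U)<.028)&(abs(V)<.036)&(P[...,2]<.035); z=P[...,2][m]
    A=np.c_[U[m],V[m],np.ones(m.sum())]
    co=np.linalg.lstsq(A,z,rcond=None)[0]; print('bay',i+1,'n',m.sum(),'z',np.median(z).round(4),'tilt',co[:2].round(3),'handle',bar(P,x,y,.04,.065))
for nm,x,y,a,b in(('A',.694,-.045,.03,.055),('B',.577,-.025,.03,.055),('C',.456,-.0866,.03,.055)):
    print(nm,'top',bar(Pt,x,y,a,b,.075),'side',bar(P,x,y,a,b,.075))
E
python3 st.py; python3 go.py .694 -.045 .15 105.2
```

```text
bay 1 n 161 z 0.0097 tilt [-0.003 -0.005] handle 5
bay 2 n 158 z 0.0097 tilt [-0.004  0.002] handle 1
bay 3 n 143 z 0.0097 tilt [-0.001  0.005] handle 5
bay 4 n 148 z 0.022 tilt [0.017 0.031] handle (65, array([ 0.6158, -0.2897]), np.float64(95.1), array([0.015, 0.056]))
A top (105, array([ 0.6935, -0.0449]), np.float64(105.6), array([0.015, 0.048])) side (94, array([ 0.6919, -0.0433]), np.float64(101.3), array([0.015, 0.053]))
B top (108, array([ 0.5771, -0.0253]), np.float64(72.6), array([0.015, 0.049])) side (123, array([ 0.577 , -0.0228]), np.float64(71.3), array([0.014, 0.052]))
C top (108, array([ 0.4563, -0.0865]), np.float64(59.3), array([0.015, 0.05 ])) side (125, array([ 0.4538, -0.0835]), np.float64(56.6), array([0.014, 0.052]))
t 17.4 pos [ 0.6188 -0.2926  0.1779] yaw 96.82 q6 -0.61 F [-0.1  0.7 -1.7] w 0.0376 | spin -0.146 before-spin [236.9 104.   27.9] after-spin [219.2 137.5  27.9]
```

Emit:
{"name": "apply_moves", "arguments": {
  "plan": [0,0,0,-0.073,0,0,0,-0.073,31,20,0,0,31,20,0,0,31,20,0,0,31,20,0,0,31,20,0,0,31,20,0,0,33,17,0,0,0,0,0,0,0,0,0,0]
}}

```text
time_s: 18.5
ee_pos: [0.6929, -0.0447, 0.1749]
eef_rot: [-3.139, -0.001, 1.837]
force: [-1.0, 0.2, 0.1]
grip_width: 0.0375
grip_force: 0.0
```

```bash
python3 go.py .6935 -.0449 .0186 105.4
```

```text
t 18.5 pos [ 0.6929 -0.0447  0.1749] yaw 105.26 q6 -0.38 F [-1.   0.2  0.1] w 0.0375 | spin -0.002 before-spin [ -0.3   0.5 156.3] after-spin [ -0.3   0.5 156.3]
```

Emit:
{"name": "apply_moves", "arguments": {
  "plan": [0,0,30,0,0,0,30,0,0,0,30,0,0,0,30,0,0,0,20,0,0,0,10,0,0,0,5,0,0,0,0,0,0,0,0,0]
}}

```text
time_s: 19.4
ee_pos: [0.6939, -0.0456, 0.0226]
eef_rot: [3.14, 0.001, 1.836]
force: [0.3, 0.3, 0.0]
grip_width: 0.0377
grip_force: 0.0
```

Emit:
{"name": "apply_moves", "arguments": {
  "plan": [0,0,0,0,0,0,0,0,0,0,0,0,0,0,0,0,0,0,0,0],
  "hand": -1
}}

```text
time_s: 19.9
ee_pos: [0.6936, -0.0452, 0.0219]
eef_rot: [3.141, 0.0, 1.836]
force: [0.5, 1.4, 3.1]
grip_width: 0.0138
grip_force: 45.0
```

Emit:
{"name": "apply_moves", "arguments": {
  "plan": [0,0,-5,0,0,0,-15,0,0,0,-20,0,0,0,-25,0,0,0,-25,0,0,0,-20,0,0,0,0,0,0,0,0,0]
}}

```text
time_s: 20.7
ee_pos: [0.6932, -0.0453, 0.1314]
eef_rot: [3.142, 0.0, 1.836]
force: [0.0, -0.6, -3.0]
grip_width: 0.0138
grip_force: 45.0
```

```bash
python3 go.py .5432 -.3009 .09 96.85
```

```text
t 20.7 pos [ 0.6932 -0.0453  0.1314] yaw 105.18 q6 -0.38 F [ 0.  -0.6 -3. ] w 0.0138 | spin 0.145 before-spin [-207.4 -211.7   41.4] after-spin [-235.9 -179.4   41.4]
```

Emit:
{"name": "apply_moves", "arguments": {
  "plan": [0,0,0,0.07,0,0,0,0.075,-26,-20,0,0,-26,-20,0,0,-26,-20,0,0,-26,-20,0,0,-26,-20,0,0,-26,-20,0,0,-26,-20,0,0,-26,-20,0,0,-28,-19.5,0,0,0,0,20,0,0,0,15,0,0,0,0,0,0,0,0,0]
}}

```text
time_s: 22.2
ee_pos: [0.5435, -0.3003, 0.0959]
eef_rot: [-3.141, -0.001, 1.692]
force: [-0.4, -0.3, -2.1]
grip_width: 0.0139
grip_force: 45.0
```

```bash
python3 go.py .5432 -.3009 .055 96.85;python3 - <<'E'
from plate import *
z=monitor.get_obs()['ee_pos'][2]
plate(cam('side'),.5421,-.3015,z-.0219)
E
```

```text
t 22.2 pos [ 0.5435 -0.3003  0.0959] yaw 96.93 q6 -0.68 F [-0.4 -0.3 -2.1] w 0.0139 | spin 0.001 before-spin [-0.5 -0.4 40.9] after-spin [-0.5 -0.4 40.9]
n 249 U [-0.0289 -0.0286 -0.0087  0.0292  0.0301] V [-0.0428 -0.0394  0.0178  0.0425  0.0436] z 0.08562322264388465
((0.14286041259765625, 0.3577880859375), (88.83650207519531, 60.092716217041016), 88.29090118408203)
```

Emit:
{"name": "apply_moves", "arguments": {
  "plan": [-0.5,-0.4,10,0,0,0,10,0,0,0,10,0,0,0,5,0,0,0,5,0,0,0,5,0,0,0,5,0,0,0,0,0]
}}

```text
time_s: 23.05
ee_pos: [0.5432, -0.3015, 0.046]
eef_rot: [3.141, -0.0, 1.691]
force: [2.0, -0.6, -4.3]
grip_width: 0.0139
grip_force: 45.0
```

Emit:
{"name": "apply_moves", "arguments": {
  "plan": [0,0,4,0,0,0,4,0,0,0,4,0,0,0,3,0,0,0,0,0,0,0,0,0]
}}

```text
time_s: 23.65
ee_pos: [0.5428, -0.3016, 0.0318]
eef_rot: [-3.141, -0.0, 1.691]
force: [-4.9, 2.0, 8.3]
grip_width: 0.0137
grip_force: 45.0
```

Emit:
{"name": "apply_moves", "arguments": {
  "plan": [0,0,2,0,0,0,1,0,0,0,0,0,0,0,-3,0]
}}

```text
time_s: 24.05
ee_pos: [0.543, -0.3016, 0.0323]
eef_rot: [3.141, 0.0, 1.691]
force: [-0.0, 0.6, -1.6]
grip_width: 0.0136
grip_force: 45.0
```

Emit:
{"name": "apply_moves", "arguments": {
  "plan": [0,0,0,0,0,0,0,0,0,0,0,0,0,0,-10,0,0,0,-20,0,0,0,-30,0,0,0,-40,0,0,0,-40,0,0,0,0,0],
  "hand": -0.2
}}

```text
time_s: 24.95
ee_pos: [0.5448, -0.3027, 0.1781]
eef_rot: [3.134, 0.006, 1.691]
force: [-0.0, 0.2, 0.2]
grip_width: 0.0376
grip_force: 0.0
```

```bash
python3 st.py; python3 go.py .5772 -.0252 .15 73
```

```text
bay 1 n 167 z 0.0098 tilt [0.009 0.016] handle 5
bay 2 n 155 z 0.0098 tilt [ 0.001 -0.   ] handle 2
bay 3 n 158 z 0.022 tilt [0.005 0.018] handle (64, array([ 0.5406, -0.2972]), np.float64(96.4), array([0.015, 0.054]))
bay 4 n 144 z 0.0219 tilt [0.    0.033] handle (66, array([ 0.6154, -0.2883]), np.float64(95.0), array([0.015, 0.055]))
A top 0 side 0
B top (108, array([ 0.577 , -0.0251]), np.float64(72.5), array([0.015, 0.05 ])) side (123, array([ 0.577 , -0.0225]), np.float64(70.8), array([0.014, 0.05 ]))
C top (109, array([ 0.4561, -0.0864]), np.float64(58.9), array([0.015, 0.05 ])) side (126, array([ 0.4538, -0.0834]), np.float64(56.1), array([0.014, 0.051]))
t 25.1 pos [ 0.5432 -0.3017  0.1724] yaw 96.88 q6 -0.69 F [-0.5  0.9 -0.5] w 0.0378 | spin 0.417 before-spin [270.5  66.8  22.4] after-spin [274.4 -48.4  22.4]
```

Emit:
{"name": "apply_moves", "arguments": {
  "plan": [0,0,0,0.1,0,0,0,0.1,0,0,0,0.1,0,0,0,0.117,30,-5,0,0,30,-5,0,0,30,-5,0,0,30,-5,0,0,30,-5,0,0,30,-5,0,0,30,-5,0,0,32,-6,0,0,32,-7,0,0,0,0,0,0,0,0,0,0]
}}

```text
time_s: 26.55
ee_pos: [0.5769, -0.0252, 0.1703]
eef_rot: [-3.14, 0.0, 1.275]
force: [-0.4, -0.7, -0.5]
grip_width: 0.038
grip_force: 0.0
```

```bash
python3 go.py .5771 -.0252 .022 72.8
```

```text
t 26.6 pos [ 0.5769 -0.0252  0.1703] yaw 73.05 q6 0.19 F [-0.4 -0.7 -0.5] w 0.038 | spin 0.004 before-spin [1.000e-01 2.000e-01 1.483e+02] after-spin [1.000e-01 2.000e-01 1.483e+02]
```

Emit:
{"name": "apply_moves", "arguments": {
  "plan": [0,0,30,0,0,0,30,0,0,0,30,0,0,0,30,0,0,0,15,0,0,0,9,0,0,0,4,0,0,0,0,0,0,0,0,0]
}}

```text
time_s: 27.45
ee_pos: [0.5779, -0.0257, 0.0245]
eef_rot: [3.14, -0.0, 1.274]
force: [-0.2, 1.2, 0.1]
grip_width: 0.0377
grip_force: 0.0
```

Emit:
{"name": "apply_moves", "arguments": {
  "plan": [0,0,0,0,0,0,0,0,0,0,0,0,0,0,0,0,0,0,0,0],
  "hand": -1
}}

```text
time_s: 27.95
ee_pos: [0.5776, -0.0256, 0.0238]
eef_rot: [3.141, -0.0, 1.274]
force: [-1.0, -0.9, 4.5]
grip_width: 0.0135
grip_force: 45.0
```

Emit:
{"name": "apply_moves", "arguments": {
  "plan": [0,0,-5,0,0,0,-15,0,0,0,-20,0,0,0,-25,0,0,0,-25,0,0,0,-20,0,0,0,0,0,0,0,0,0]
}}

```text
time_s: 28.75
ee_pos: [0.5772, -0.0255, 0.1334]
eef_rot: [3.141, -0.0, 1.274]
force: [-0.1, -0.9, -1.8]
grip_width: 0.0132
grip_force: 45.0
```

```bash
python3 go.py .4676 -.3105 .095 96.85
```

```text
t 28.8 pos [ 0.5772 -0.0255  0.1334] yaw 72.98 q6 0.19 F [-0.1 -0.9 -1.8] w 0.0132 | spin -0.417 before-spin [-304.6  -21.4   38.4] after-spin [-269.9 -142.8   38.4]
```

Emit:
{"name": "apply_moves", "arguments": {
  "plan": [0,0,0,-0.1,0,0,0,-0.1,0,0,0,-0.1,0,0,0,-0.117,-30,-16,0,0,-30,-16,0,0,-30,-16,0,0,-30,-16,0,0,-30,-16,0,0,-30,-16,0,0,-30,-16,0,0,-30,-16,0,0,-30,-15,0,0,0,0,20,0,0,0,13,0,0,0,0,0,0,0,0,0]
}}

```text
time_s: 30.45
ee_pos: [0.4679, -0.31, 0.1002]
eef_rot: [-3.141, -0.001, 1.692]
force: [1.0, 0.1, -1.7]
grip_width: 0.0133
grip_force: 45.0
```

```bash
python3 go.py .4676 -.3105 .055 96.85;python3 - <<'E'
from plate import *
z=monitor.get_obs()['ee_pos'][2]
plate(cam('side'),.4666,-.3104,z-.0238)
E
```

```text
t 30.4 pos [ 0.4679 -0.31    0.1002] yaw 96.92 q6 -0.77 F [ 1.   0.1 -1.7] w 0.0133 | spin 0.001 before-spin [-0.4 -0.3 45.2] after-spin [-0.4 -0.3 45.2]
n 266 U [-0.0292 -0.0287 -0.0069  0.0292  0.0301] V [-0.0401 -0.0367  0.0174  0.0435  0.044 ] z 0.08794432760340312
((0.6158351898193359, 1.6587295532226562), (60.445892333984375, 86.9516372680664), 0.021709412336349487)
```

Emit:
{"name": "apply_moves", "arguments": {
  "plan": [-1,-0.4,10,0,0,0,10,0,0,0,10,0,0,0,5,0,0,0,5,0,0,0,5,0,0,0,5,0,0,0,0,0]
}}

```text
time_s: 31.3
ee_pos: [0.4676, -0.3118, 0.0501]
eef_rot: [3.141, 0.0, 1.691]
force: [1.8, -0.5, -3.0]
grip_width: 0.0138
grip_force: 45.0
```

Emit:
{"name": "apply_moves", "arguments": {
  "plan": [0,0,4,0,0,0,4,0,0,0,4,0,0,0,4,0,0,0,2,0,0,0,0,0]
}}

```text
time_s: 31.9
ee_pos: [0.4673, -0.3118, 0.0336]
eef_rot: [-3.141, -0.0, 1.691]
force: [-8.3, 4.3, 20.1]
grip_width: 0.0136
grip_force: 45.0
```

Home (.0336 against .0338 expected). Releasing.

Emit:
{"name": "apply_moves", "arguments": {
  "plan": [0,0,2,0,0,0,0,0,0,0,-2,0,0,0,-1,0]
}}

```text
time_s: 32.3
ee_pos: [0.4673, -0.3119, 0.0335]
eef_rot: [3.142, 0.0, 1.691]
force: [-0.1, -2.4, -1.6]
grip_width: 0.0135
grip_force: 45.0
```

Emit:
{"name": "apply_moves", "arguments": {
  "plan": [0,0,0,0,0,0,0,0,0,0,0,0,0,0,-10,0,0,0,-20,0,0,0,-30,0,0,0,-40,0,0,0,-40,0,0,0,0,0],
  "hand": -0.2
}}

```text
time_s: 33.2
ee_pos: [0.4691, -0.3129, 0.1796]
eef_rot: [3.135, 0.006, 1.691]
force: [-0.1, -0.6, -0.4]
grip_width: 0.0378
grip_force: 0.0
```

```bash
python3 st.py; python3 go.py .4562 -.0865 .15 59
```

```text
bay 1 n 164 z 0.0099 tilt [0.004 0.004] handle 5
bay 2 n 173 z 0.0219 tilt [0.007 0.042] handle (64, array([ 0.465 , -0.3059]), np.float64(94.7), array([0.014, 0.054]))
bay 3 n 157 z 0.0221 tilt [0.005 0.012] handle (65, array([ 0.5403, -0.2973]), np.float64(94.2), array([0.015, 0.053]))
bay 4 n 141 z 0.0221 tilt [0.019 0.009] handle (64, array([ 0.6158, -0.2891]), np.float64(95.3), array([0.015, 0.054]))
A top 0 side 0
B top 0 side 0
C top (109, array([ 0.4561, -0.0866]), np.float64(58.8), array([0.015, 0.05 ])) side (125, array([ 0.4539, -0.0832]), np.float64(57.0), array([0.014, 0.051]))
t 33.3 pos [ 0.4676 -0.3118  0.1744] yaw 96.88 q6 -0.77 F [ 0.3  0.1 -0.2] w 0.0376 | spin 0.661 before-spin [225.1  15.7  24.4] after-spin [ 187.3 -125.8   24.4]
```

Emit:
{"name": "apply_moves", "arguments": {
  "plan": [0,0,0,0.11,0,0,0,0.11,0,0,0,0.11,0,0,0,0.11,0,0,0,0.11,0,0,0,0.11,31,-21,0,0,31,-21,0,0,31,-21,0,0,31,-21,0,0,31,-21,0,0,32,-21,0,0,0,0,0,0,0,0,0,0]
}}

```text
time_s: 34.7
ee_pos: [0.4552, -0.0861, 0.1727]
eef_rot: [-3.14, 0.0, 1.032]
force: [-1.2, -0.4, -0.6]
grip_width: 0.0376
grip_force: 0.0
```

```bash
python3 go.py .4562 -.0866 .022 58.9
```

```text
t 34.7 pos [ 0.4552 -0.0861  0.1727] yaw 59.15 q6 0.27 F [-1.2 -0.4 -0.6] w 0.0376 | spin 0.004 before-spin [1.000e-01 1.100e+00 1.507e+02] after-spin [1.000e-01 1.100e+00 1.507e+02]
```

Emit:
{"name": "apply_moves", "arguments": {
  "plan": [0,1,30,0,0,0,30,0,0,0,30,0,0,0,30,0,0,0,15,0,0,0,10,0,0,0,4,0,0,0,0,0,0,0,0,0]
}}

```text
time_s: 35.6
ee_pos: [0.4568, -0.0874, 0.0251]
eef_rot: [3.141, -0.0, 1.031]
force: [-0.8, -0.8, 0.4]
grip_width: 0.0375
grip_force: 0.0
```

Emit:
{"name": "apply_moves", "arguments": {
  "plan": [0,0,0,0,0,0,0,0,0,0,0,0,0,0,0,0,0,0,0,0],
  "hand": -1
}}

```text
time_s: 36.1
ee_pos: [0.4564, -0.0871, 0.0247]
eef_rot: [3.141, -0.0, 1.031]
force: [-1.6, 0.7, 5.2]
grip_width: 0.0135
grip_force: 45.0
```

Emit:
{"name": "apply_moves", "arguments": {
  "plan": [0,0,-5,0,0,0,-15,0,0,0,-20,0,0,0,-25,0,0,0,-25,0,0,0,-20,0,0,0,0,0,0,0,0,0]
}}

```text
time_s: 36.9
ee_pos: [0.4561, -0.087, 0.1339]
eef_rot: [-3.141, 0.0, 1.031]
force: [-0.1, -0.3, -2.6]
grip_width: 0.0135
grip_force: 45.0
```

```bash
python3 go.py .3921 -.3196 .095 96.85
```

```text
t 36.9 pos [ 0.4561 -0.087   0.1339] yaw 59.06 q6 0.27 F [-0.1 -0.3 -2.6] w 0.0135 | spin -0.66 before-spin [-232.4   64.6   38.9] after-spin [-223.3  -91.3   38.9]
```

Emit:
{"name": "apply_moves", "arguments": {
  "plan": [0,0,0,-0.11,0,0,0,-0.11,0,0,0,-0.11,0,0,0,-0.11,0,0,0,-0.11,0,0,0,-0.11,-28,-11,0,0,-28,-11,0,0,-28,-11,0,0,-28,-11,0,0,-28,-11,0,0,-28,-12,0,0,-28,-12,0,0,-28,-12,0,0,0,0,20,0,0,0,12,0,0,0,0,0,0,0,0,0]
}}

```text
time_s: 38.7
ee_pos: [0.393, -0.3198, 0.1022]
eef_rot: [-3.141, -0.001, 1.692]
force: [0.0, 0.2, -1.7]
grip_width: 0.0136
grip_force: 45.0
```

```bash
python3 go.py .3921 -.3196 .055 96.85;python3 - <<'E'
from plate import *
z=monitor.get_obs()['ee_pos'][2]
plate(cam('side'),.3911,-.3192,z-.0247)
E
```

```text
t 38.7 pos [ 0.393  -0.3198  0.1022] yaw 96.92 q6 -0.88 F [ 0.   0.2 -1.7] w 0.0136 | spin 0.001 before-spin [ 0.3 -0.8 47.2] after-spin [ 0.3 -0.8 47.2]
n 275 U [-0.0258 -0.025  -0.0032  0.0296  0.0308] V [-0.0407 -0.0363  0.0149  0.0418  0.0425] z 0.08899524982728609
((2.8192615509033203, -0.6801109313964844), (57.67395782470703, 89.07552337646484), 0.12856754660606384)
```

Emit:
{"name": "apply_moves", "arguments": {
  "plan": [0,-0.8,10,0,0,0,10,0,0,0,10,0,0,0,6,0,0,0,5,0,0,0,5,0,0,0,5,0,0,0,0,0]
}}

```text
time_s: 39.55
ee_pos: [0.3922, -0.3204, 0.0511]
eef_rot: [3.141, -0.0, 1.691]
force: [1.2, -0.7, -2.0]
grip_width: 0.0135
grip_force: 45.0
```

Emit:
{"name": "apply_moves", "arguments": {
  "plan": [0,0,4,0,0,0,4,0,0,0,4,0,0,0,4,0,0,0,2,0,0,0,0,0]
}}

```text
time_s: 40.15
ee_pos: [0.3919, -0.3205, 0.0345]
eef_rot: [-3.141, -0.0, 1.691]
force: [-8.5, 5.7, 22.7]
grip_width: 0.0137
grip_force: 45.0
```

Emit:
{"name": "apply_moves", "arguments": {
  "plan": [0,0,2,0,0,0,0,0,0,0,-2,0,0,0,-1,0]
}}

```text
time_s: 40.55
ee_pos: [0.3919, -0.3205, 0.0344]
eef_rot: [-3.142, 0.0, 1.691]
force: [-0.4, -2.3, -3.1]
grip_width: 0.0135
grip_force: 45.0
```

Emit:
{"name": "apply_moves", "arguments": {
  "plan": [0,0,0,0,0,0,0,0,0,0,0,0,0,0,-10,0,0,0,-20,0,0,0,-30,0,0,0,-40,0,0,0,-40,0,0,0,-40,0,0,0,0,0],
  "hand": -0.2
}}

```text
time_s: 41.55
ee_pos: [0.3933, -0.3216, 0.2203]
eef_rot: [3.136, 0.007, 1.691]
force: [0.1, 0.7, -0.1]
grip_width: 0.0376
grip_force: 0.0
```

```bash
python3 st.py; python3 - <<'E'
from h import *
t=cam('top','t5.png');s=cam('side','s5.png');np.savez('t5.npz',**t);np.savez('s5.npz',**s)
f=lambda c,a,b,x,y,k:np.clip(cv2.resize(c['image'][a:b,x:y],None,fx=k,fy=k,interpolation=cv2.INTER_CUBIC).astype(float)*1.2,0,255).astype(np.uint8)
A=f(t,130,200,165,235,6);B=f(s,185,255,140,215,5)
h=max(A.shape[0],B.shape[0]);o=np.zeros((h,A.shape[1]+B.shape[1],3),np.uint8);o[:A.shape[0],:A.shape[1]]=A;o[:B.shape[0],A.shape[1]:]=B
print(o.shape);cv2.imwrite('pics/ring.png',o[:,:,::-1])
for c in(t,s):
    P=cloud(c); m=(np.hypot(P[...,0]-.563,P[...,1]-.2)<.05)
    b=m&(P[...,2]>.118)&(P[...,2]<.135);print('barrel',b.sum(),cv2.minEnclosingCircle((P[b][:,:2]*1000).astype(np.float32)),P[b].mean(0))
    b=m&(P[...,2]>.106)&(P[...,2]<.117);q=P[b][:,:2];print('ring',b.sum(),cv2.minAreaRect((q*1000).astype(np.float32)))
E
```

```text
bay 1 n 184 z 0.0219 tilt [0.006 0.032] handle (63, array([ 0.3903, -0.3155]), np.float64(96.1), array([0.014, 0.054]))
bay 2 n 174 z 0.0218 tilt [0.008 0.021] handle (65, array([ 0.4648, -0.3053]), np.float64(94.2), array([0.014, 0.052]))
bay 3 n 159 z 0.022 tilt [0.005 0.022] handle (64, array([ 0.5405, -0.2978]), np.float64(96.5), array([0.015, 0.052]))
bay 4 n 148 z 0.0223 tilt [0.015 0.024] handle (65, array([ 0.6157, -0.2903]), np.float64(95.2), array([0.015, 0.054]))
A top 0 side 0
B top 0 side 0
C top 0 side 0
(420, 795, 3)
barrel 247 ((561.2930297851562, 202.7125244140625), 22.161203384399414) [0.56033839 0.20245762 0.12536653]
ring 165 ((560.830078125, 203.16439819335938), (62.155391693115234, 53.06206512451172), 53.85951614379883)
barrel 319 ((561.2146606445312, 201.50643920898438), 22.386295318603516) [0.55901612 0.20411603 0.12447328]
ring 253 ((556.389404296875, 205.51364135742188), (61.5407600402832, 42.95908737182617), 54.45954895019531)
```

View pics/ring.png

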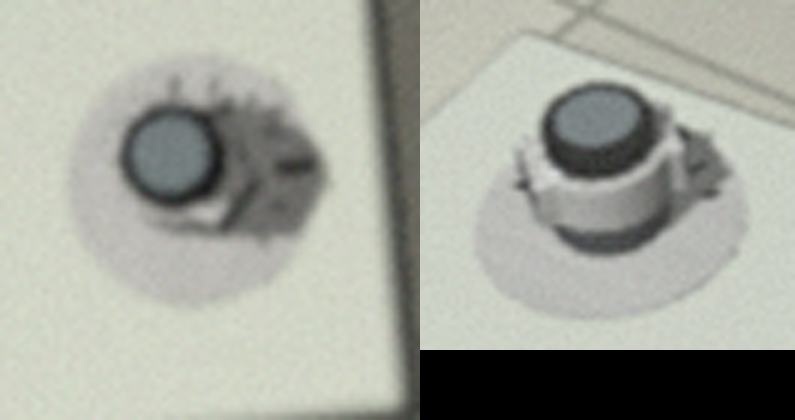

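The top view shows the barrel at (175,155). The thumb-grip flats lie at a world angle of about 54°, so the pointer is at −36° and hidden in shadow. The long mark is at about (295,163), near −84°, and the ticks run from +12° to −132°. The ring is therefore at click 4 (1.68) and has to turn clockwise by 0.84 rad.

```bash
python3 go.py .5612 .2025 .22 144
```

```text
t 41.8 pos [ 0.3916 -0.3201  0.2134] yaw 96.87 q6 -0.88 F [-0.6 -0.7 -0.6] w 0.038 | spin -0.822 before-spin [498.6 230.9  -6.6] after-spin [170.  522.5  -6.6]
```

Emit:
{"name": "apply_moves", "arguments": {
  "plan": [33,15,-1,0,33,15,-1,0,33,15,-1,0,33,15,-1,0,33,15,-1,0,33,15,-1,0,33,15,-1,0,33,15,0,0,33,15,0,0,33,16,0,0,33,16,0,0,33,16,0,0,33,16,0,0,33,16,0,0,36,16,0,0,0,0,0,0],
  "hand": 1,
  "squeeze": 20
}}

```text
time_s: 43.35
ee_pos: [0.5615, 0.205, 0.2191]
eef_rot: [-3.138, 0.0, 1.694]
force: [-0.0, -0.2, -1.0]
grip_width: 0.0939
grip_force: 0.0
```

Emit:
{"name": "apply_moves", "arguments": {
  "plan": [0,0,0,-0.137,0,0,0,-0.137,0,0,0,-0.137,0,0,0,-0.137,0,0,0,-0.137,0,0,0,-0.137,0,0,0,0,0,0,0,0]
}}

```text
time_s: 44.15
ee_pos: [0.5615, 0.2012, 0.2207]
eef_rot: [-3.141, -0.001, 2.508]
force: [-0.1, 0.5, 0.5]
grip_width: 0.0942
grip_force: 0.0
```

```bash
python3 go.py .5612 .2025 .083 144
```

```text
t 44.1 pos [0.5615 0.2012 0.2207] yaw 143.72 q6 -0.65 F [-0.1  0.5  0.5] w 0.0942 | spin -0.005 before-spin [  1.1   0.9 137.7] after-spin [  1.1   0.9 137.7]
```

Emit:
{"name": "apply_moves", "arguments": {
  "plan": [1,1,20,-0.005,0,0,20,0,0,0,20,0,0,0,20,0,0,0,20,0,0,0,15,0,0,0,10,0,0,0,8,0,0,0,4,0,0,0,0,0]
}}

```text
time_s: 45.15
ee_pos: [0.5615, 0.2029, 0.0843]
eef_rot: [-3.141, -0.0, 2.517]
force: [-0.5, 0.9, 0.2]
grip_width: 0.094
grip_force: 0.0
```

Emit:
{"name": "apply_moves", "arguments": {
  "plan": [0,0,0,0,0,0,0,0,0,0,0,0,0,0,0,0,0,0,0,0],
  "hand": -1
}}

```text
time_s: 45.65
ee_pos: [0.5617, 0.2031, 0.0846]
eef_rot: [3.141, 0.0, 2.518]
force: [-0.5, -0.7, 1.3]
grip_width: 0.0599
grip_force: 19.9
```

Emit:
{"name": "apply_moves", "arguments": {
  "plan": [0,0,0,0.06,0,0,0,0.06,0,0,0,0.06,0,0,0,0.06,0,0,0,0.06,0,0,0,0.06,0,0,0,0.06,0,0,0,0.06,0,0,0,0.06,0,0,0,0.06,0,0,0,0.06,0,0,0,0.06,0,0,0,0.06,0,0,0,0.06,0,0,0,0,0,0,0,0]
}}

```text
time_s: 47.25
ee_pos: [0.5618, 0.2032, 0.0847]
eef_rot: [3.141, -0.0, 1.68]
force: [2.8, 2.3, 0.5]
grip_width: 0.0599
grip_force: 19.9
```

```bash
python3 -c "
from h import *;o=monitor.get_obs();print(o['moment'],o['force'],np.degrees(o['eef_rot'][2]),o['grip_width'])"
```

```text
[ 0.33664964 -0.53427736 -0.05503439] [2.79671015 2.26185283 0.52488158] 96.23248572142778 0.05992516984829659
```

Emit:
{"name": "apply_moves", "arguments": {
  "plan": [0,0,0,0,0,0,0,0,0,0,0,0,0,0,0,0,0,0,-15,0,0,0,-20,0,0,0,-30,0,0,0,-35,0,0,0,-35,0,0,0,0,0,-30,-15,0,0,-40,-20,0,0,-40,-20,0,0,-40,-20,0,0,-40,-20,0,0,-40,-10,0,0,-40,0,0,0,0,0,0,0],
  "hand": 1
}}

```text
time_s: 49.05
ee_pos: [0.4857, -0.0802, 0.2198]
eef_rot: [3.141, 0.001, 1.674]
force: [0.3, 1.2, -0.2]
grip_width: 0.0944
grip_force: 0.0
```

```bash
python3 st.py | grep bay; python3 - <<'E'
from scan import *
t=cam('top','t6.png');s=cam('side','s6.png')
f=lambda c,a,b,x,y,k:np.clip(cv2.resize(c['image'][a:b,x:y],None,fx=k,fy=k,interpolation=cv2.INTER_CUBIC).astype(float)*1.2,0,255).astype(np.uint8)
A=f(t,125,205,110,240,3.4);B=f(s,185,310,90,215,2.8)
h=max(A.shape[0],B.shape[0]);o=np.zeros((h,A.shape[1]+B.shape[1],3),np.uint8);o[:A.shape[0],:A.shape[1]]=A;o[:B.shape[0],A.shape[1]:]=B
print(o.shape);cv2.imwrite('pics/ring2.png',o[:,:,::-1])
for c in(t,s):
    P=cloud(c); m=(np.hypot(P[...,0]-.561,P[...,1]-.2025)<.05)
    b=m&(P[...,2]>.106)&(P[...,2]<.117);q=P[b][:,:2];print('ring',b.sum(),cv2.minAreaRect((q*1000).astype(np.float32)))
    print('timer',bar(P,.532,.356,.098,.12))
E
```

```text
bay 1 n 185 z 0.0217 tilt [0.005 0.028] handle (67, array([ 0.3901, -0.3155]), np.float64(95.8), array([0.014, 0.056]))
bay 2 n 173 z 0.0219 tilt [-0.009  0.027] handle (64, array([ 0.4653, -0.3065]), np.float64(94.4), array([0.014, 0.055]))
bay 3 n 161 z 0.0219 tilt [0.002 0.026] handle (65, array([ 0.5403, -0.298 ]), np.float64(95.3), array([0.015, 0.052]))
bay 4 n 146 z 0.0221 tilt [0.023 0.018] handle (64, array([ 0.6158, -0.2893]), np.float64(94.4), array([0.015, 0.055]))
(350, 792, 3)
ring 161 ((560.8889770507812, 202.12001037597656), (60.91009521484375, 52.760963439941406), 2.0411758422851562)
timer (114, array([0.5315, 0.3544]), np.float64(6.400000000000006), array([0.015, 0.043]))
ring 230 ((557.1307983398438, 207.11834716796875), (64.77814483642578, 41.852867126464844), 35.56874084472656)
timer (246, array([0.5298, 0.3564]), np.float64(6.5), array([0.014, 0.044]))
```

View pics/ring2.png

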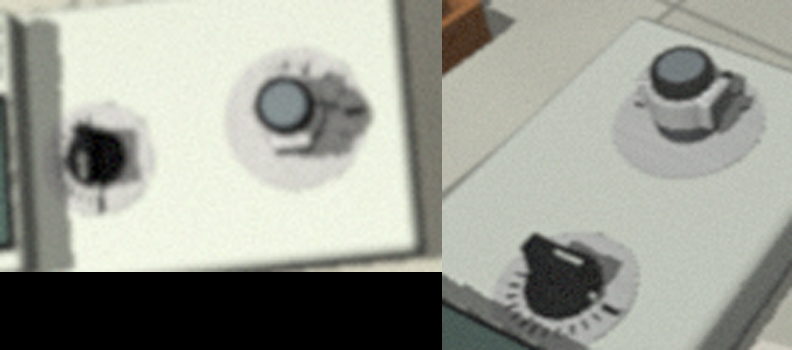

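The timer's pointer meets its long tick and is against the stop. The ring's nib at (325,100) points at the long mark at (352,110). All four tiles sit at floor height in the rack.

```bash
python3 -c "
from station import ctrl
print(ctrl.hand_in())"
```

```text
the job is handed in; nothing more can be done
None
```

The job is handed in: the timer was turned to its zero stop first, then all four tiles went fully home in the rack, one to a bay, and the aperture ring is on its parked click; the hand-in gave no verdict back.

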